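Start the calibration of a bench balance

TASK

Start the balance's calibration: with a fingertip push the small steel lock tab on its keypad deck all the way back towards the weighing pan, then press the two round keys fully down together, one fingertip on each, hold both down for at least two seconds, and let go. Do not press a round key while the tab is still locked or one of them without the other, leave the small square keys alone, and grasp, lift or shift nothing: the weights on the balance and the things around it stay where they stand.

Things in the scene. Friction and masses are not known exactly. Their poses are not given: they have to be found in the camera images.
- balance: White bench balance, fixed, 300 x 280 mm (x, y). Origin: centre of its underside, on the bench; x points from keypad front to back, y left, z up. Keypad deck: x -150 to -45 mm, 50 mm high; the housing behind is 80 mm high, the round steel pan on it (radius 82 mm, centre x 60, y 0) 95 mm. Black keys at x -112 mm: square, round, square, round, square at y 64, 30, 0, -30, -64 mm. Lock tab at y -105 mm.
- key_left_top (a point): Centre of the top face of the left round key, a black cylinder of 24 mm diameter standing 12 mm above the deck; this point moves down with the key. The two round keys are 60 mm apart centre to centre.
- key_right_top (a point): The same point on the right round key.
- key_left (a joint): How far the left round key is pressed, in m: 0 up, 0.006 fully down (top face then 6 mm above the deck). A spring returns it; it starts to move at 1.2 N and is fully down at 4 N.
- key_right (a joint): The same for the right round key.
- square_left (a joint): How far the left square key is pressed, in m: 0 up, 0.003 down, 3 N. The square keys are 14 mm wide and stand 5 mm above the deck, lower than a fully pressed round key. Not to be pressed.
- square_mid (a joint): The same for the square key half-way between the two round keys.
- square_right (a joint): The same for the right square key.
- lock_top (a point): Centre of the top of the lock tab, an upright steel tab 24 mm wide (balance y), 8 mm thick (balance x), standing 20 mm above the deck; it slides along the balance's x in a slot and this point moves with it.
- lock (a joint): Position of the lock tab along the balance's +x, in m: 0 at the front (locked, tab 12 mm behind the deck's front edge), 0.030 fully back towards the pan (unlocked). It starts somewhere between 0 and 0.010, slides with 1.5 N of friction and stays where it is left.
- pan_weight: Steel calibration weight with a knob, 42 mm diameter, 62 mm tall, 500 g, standing on the pan; origin at the centre of its underside. Stays there.
- small_weight: Small brass weight with a knob, 22 mm diameter, 30 mm tall, standing on the deck left of the keys; origin at the centre of its underside. Stays there.
- pitcher: White plastic pitcher with one side handle, 100 mm diameter, 130 mm tall, beside the balance; origin at the centre of its underside. Leave it.
- jar: White closed jar, 90 mm diameter, 140 mm tall, beside the balance; origin at the centre of its underside. Leave it.
- beaker: Glass beaker, 64 mm diameter, 85 mm tall, with three white stirrers reaching 145 mm high; origin at the centre of its underside. Leave it.
- scoop: Steel scoop with a wooden handle, 160 mm long, lying on the bench beside the balance; origin near its middle. Leave it.
- stopper: Black rubber stopper, 28 mm diameter, 24 mm tall, on the bench in front of the keypad; origin at the centre of its underside. Leave it.

How it is judged:
On the way, in this order (a step that is already met when the one before it is completed fails the run):
1. the lock tab is pushed back to within 3 mm of its rear stop, with both round keys still up (value of joint lock above 0.027 m and value of joint each of key_left, key_right below 0.0015 m), for 0.1 s.
2. both round keys are down together (4.5 mm or more of their 6 mm), pressed by the fingers, for two seconds (value of joint each of key_left, key_right above 0.0045 m and contact force between the fingers and balance above 2 N), for 1.9 s.
At the end, for the whole second after the job is handed in: The lock tab is within 3 mm of its rear stop, all keys are up again (less than 1 mm pressed), and the weights and the other loose things are within 20 mm of where they stood (value of joint lock above 0.027 m and value of joint each of key_left, key_right, square_left, square_mid, square_right below 0.001 m and distance of each of pan_weight, small_weight, pitcher, jar, beaker, scoop, stopper from where it was at the start of the episode below 0.02 m); the robot touches nothing.
It fails at once if a round key is pressed (over 3 mm) while the tab is more than 6 mm short of its rear stop (value of joint lock below 0.024 m and value of joint any of key_left, key_right above 0.003 m).
It fails at once if one round key is down (over 4.5 mm) while the other is up (under 1.5 mm) ((value of joint key_left above 0.0045 m and value of joint key_right below 0.0015 m) or (value of joint key_right above 0.0045 m and value of joint key_left below 0.0015 m)).
It fails at once if a square key is pressed (over 2 mm) (value of joint any of square_left, square_mid, square_right above 0.002 m).
It fails at once if a bystander is lifted or shifted by more than 20 mm (distance of any of pan_weight, small_weight, pitcher, jar, beaker, scoop, stopper from where it was at the start of the episode above 0.02 m).
It also fails if it takes over 48 s, if anything falls off the work surface, if the arm or the gripper's body presses on something with over 40 N, if the wrist force passes 120 N, or if a joint passes its speed limit or range.

ROBOT

A 6-joint arm with a two-finger parallel gripper is mounted at the origin on the work surface. World frame = base frame: x ahead of the robot, y to its left, z up, the work surface at z = 0. Lengths are in m, angles in rad, forces in N, time in s.
With the tool pointing down it reaches from about 0.3 to 0.875 m from the base axis. Payload 6.4 kg.
Tool frame: the origin (TCP) lies between the finger pads; the fingertips stand tip_extent ahead of it and the grasp point (between the pads) lies 5 mm behind it (tip_extent is the distance from the TCP to the fingertips, in m); z points along the fingers, y is the direction in which the jaws open and shut (so a half turn about z gives the same grasp; the last joint's range is limited). The gripper opens to 85 mm and grips with 20 to 120 N. Pads are 22 mm wide; open, the fingers measure 114 mm over their backs; the gripper's body (76 mm by 85 mm) begins 54 mm behind the grasp point. The pads swing forward as they close: fully open they stand 13 mm farther back than shut.
Start: joints at [-1.399, 0.181, 1.607, -0, 1.354, -0.206], TCP at [0.212, -0.534, 0.245] pointing down, gripper open.
Joint ranges: [-2.99, 2.99], [-0.89, 2.07], [0.3, 2.58], [-1.14, 4.28], [0, 2.63], [-3.12, 3.12]. Speed limits (rad/s): [2.57, 2.57, 3.01, 3.14, 3.14, 3.14].

INTERFACE

Orientations are given as a unit quaternion [w, x, y, z].
In Python, from bench import * gives the robot as it stands.
- The arm moves only by the shell command python3 -m jog 'ROWS'. ROWS is JSON, a list of rows, each a list of 3 entries, a list of its own where there are three numbers: the shift along the tool's x, y, z in mm, then the turn, a rotation vector about the tool's x, y, z in rad, then the opening, from 0 (shut) to 1 (fully open). A call has 1 to 20 rows; each row is the pose to reach, as a shift and turn from the pose measured when the call began, along the tool's axes at that moment; what a row does not reach only later rows make up. A row lasts 1/12 s, in which the tool goes at most 41.7 mm and 7.16 degrees, less where a joint would pass 70% of its speed; a pose out of reach is approached as far as the arm can. A call with a gripper value outside its range is refused whole. The fingers move at their own pace and stop on an object; the grip force is fixed at half the most. Time passes only in rows, so rows that repeat a pose let the fingers close. It gives the time, the measured TCP pose, the force and the opening at its end, in the units of the state.
- get_obs(): the state, without advancing time (a new reading comes with each control period).
- camera(name): name is "scene" or "top" or "wrist"; returns (picture, depth): 384x512x3 uint8, red, green, blue; 384x512 float32, m along the optical axis (not along the pixel's ray), 0 where there is no reading.
- get_calibration(name): a dict with "fx", "fy", "cx", "cy" (pixels), "world_from_camera" (4x4, takes a point from camera to world coordinates). Camera axes: x right, y down, z forward; pixel columns grow to the right and rows downward; lengths in m; the calibration is good to about 2 mm. A picture is of the moment at which its call begins: read the wrist's pose just before it. get_calibration takes no time and is no camera call; for the wrist camera it gives the pose at the moment of the call.
- hand_in(): hands the job in, once; it reports no verdict.
The state is a dict: "time_s": time; "q": joint angles; "dq": joint speeds; "joint_efforts": joint torques, N m; "eef_pos": TCP position; "eef_rot": TCP orientation; "wrist_force": force on the tool from outside, world axes, zero at the start; "torque": the same for the moment, N m; "opening": opening from 0.0 (shut) to 1.0 (fully open).
Only numpy, scipy, OpenCV 4.12 (cv2) and the standard library are available. Lean on these libraries where they do the work, as an engineer would, in place of code of your own. Each camera call takes 0.05 s, during which the arm holds its last target.

## Working session

There is one attempt and no reset: what is moved stays moved. The work goes in short steps, Python scripts to look and compute and a shell command to move; the robot and the scene stay as the last step left them, time stands still between calls to the robot, and variables do not carry over. Pictures are saved under pics/ and viewed, and the job is handed in when it is done.

```bash
ls; mkdir -p pics
python3 - <<'E'
from bench import *
import cv2,numpy as np
o=get_obs();print(o)
for n in ("scene","top","wrist"):
    c=get_calibration(n)
    p,d=camera(n);np.savez(f'pics/{n}0.npz',p=p,d=d,T=c['world_from_camera'],k=[c['fx'],c['fy'],c['cx'],c['cy']])
    cv2.imwrite(f'pics/{n}0.png',p[:,:,::-1]);print(n,np.round(c['world_from_camera'],3).tolist(),c['fx'])
E
```

```text
pics
{'time_s': 0.0, 'q': array([-1.39929620e+00,  1.81540814e-01,  1.60801514e+00,  1.61353386e-06,
        1.35380235e+00, -2.06300863e-01]), 'dq': array([ 0.00024249, -0.0006392 ,  0.00058262, -0.00026324, -0.00129657,
        0.00015021]), 'joint_efforts': array([-4.00475328e-04, -4.44886136e+01, -3.51327860e+01, -3.15137813e-04,
        9.00739309e-03,  1.55534457e-05]), 'eef_pos': array([ 0.21202792, -0.53390726,  0.24438082]), 'eef_rot': array([-8.82677403e-04,  9.82210943e-01,  1.87778817e-01,  1.61482755e-05]), 'wrist_force': array([-0.5577355 , -1.14860151,  0.06430356]), 'torque': array([ 0.01950365, -0.01385701,  0.02178319]), 'opening': 0.9957663424586308}
scene [[-0.059, 0.593, -0.803, 1.31], [0.998, 0.022, -0.057, 0.108], [-0.016, -0.805, -0.594, 0.624], [0.0, 0.0, 0.0, 1.0]] 400.90534405710815
top [[-0.016, -0.993, 0.113, 0.495], [-1.0, 0.015, -0.007, 0.053], [0.005, -0.114, -0.994, 1.025], [0.0, 0.0, 0.0, 1.0]] 466.1786773026301
wrist [[0.37, -0.894, -0.255, 0.279], [-0.929, -0.356, -0.099, -0.509], [-0.002, 0.273, -0.962, 0.374], [0.0, 0.0, 0.0, 1.0]] 300.16501264424437
```

View pics/top0.png

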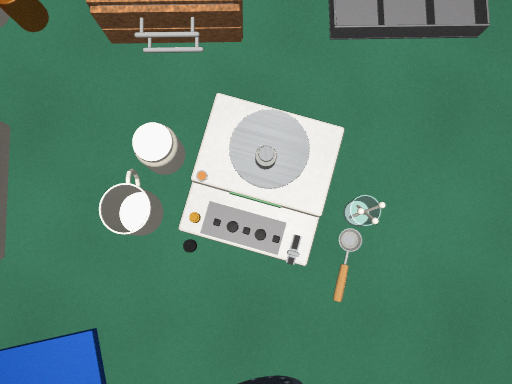

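View pics/scene0.png

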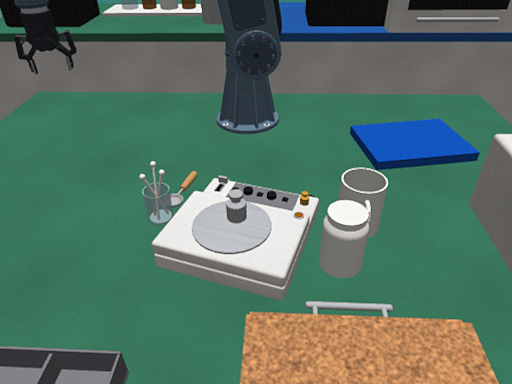

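View pics/wrist0.png

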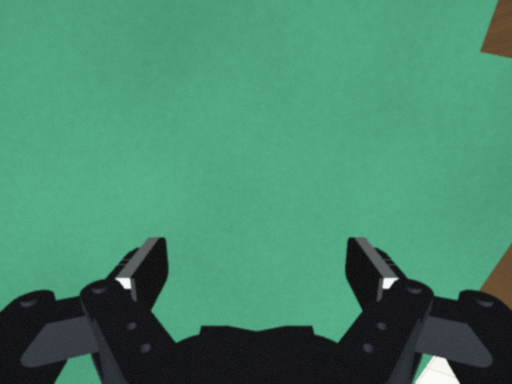

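The top picture shows the balance at about (262,180), with the keypad facing the robot. The round keys are near (233,227) and (261,235), the tab near (293,253), the small weight at (195,217) and the stopper at (190,245). I'll measure these now.

```bash
cat > h.py <<'E'
import numpy as np,cv2
def load(n):
    z=np.load(f'pics/{n}.npz');return z['p'],z['d'],z['T'],z['k']
def onplane(u,v,z,T,k):
    r=T[:3,:3]@np.array([(u-k[2])/k[0],(v-k[3])/k[1],1]);s=(z-T[2,3])/r[2];return T[:3,3]+s*r
def px(P,T,k):
    c=T[:3,:3].T@(np.array(P)-T[:3,3]);return np.array([k[0]*c[0]/c[2]+k[2],k[1]*c[1]/c[2]+k[3]])
def pt(u,v,d,T,k):
    z=d[int(v),int(u)];return T[:3,:3]@np.array([(u-k[2])/k[0]*z,(v-k[3])/k[1]*z,z])+T[:3,3]
E
python3 - <<'E'
from h import *
p,d,T,k=load('top0')
c=p[190:275,170:330];cv2.imwrite('pics/topz.png',cv2.resize(c,(800,425),interpolation=cv2.INTER_CUBIC)[:,:,::-1])
g=cv2.cvtColor(p,cv2.COLOR_RGB2GRAY)
m=(g<45).astype(np.uint8);m[:200]=0;m[275:]=0;m[:,:170]=0;m[:,330:]=0
n,l,s,ce=cv2.connectedComponentsWithStats(m)
for i in range(1,n):
    if s[i,4]>8: print(s[i],ce[i].round(1),onplane(*ce[i],0.062,T,k).round(4),onplane(*ce[i],0.055,T,k).round(4),pt(*ce[i],d,T,k).round(4))
E
```

```text
[184 240  13  12 124] [189.9 245.4] [0.4934 0.1828 0.062 ] [0.4934 0.1837 0.055 ] [0.4946 0.0532 1.0251]
```

View pics/topz.png

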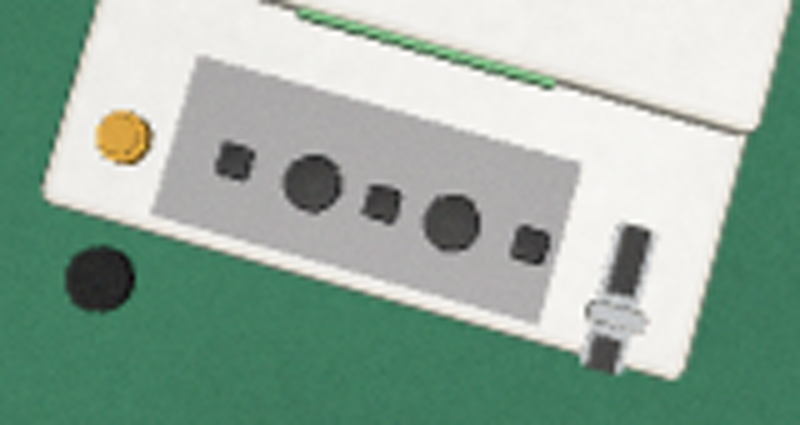

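Run:
```python
from h import *
p,d,T,k=load('top0')
g=cv2.resize(cv2.cvtColor(p,cv2.COLOR_RGB2GRAY)[190:275,170:330],None,fx=8,fy=8,interpolation=cv2.INTER_CUBIC)
m=(g<85).astype(np.uint8)
n,l,s,ce=cv2.connectedComponentsWithStats(m)
for i in range(1,n):
    if s[i,4]>300:
        u,v=(ce[i]+.5)/8-.5+[170,190]; a=4*0+s[i,4]/64
        print(s[i],round(a,1),np.round([u,v],1),[onplane(u,v,z,T,k)[:2].round(4).tolist() for z in (.062,.055,.05)],d[int(v),int(u)],pt(u,v,d,T,k).round(4))
# edges: project
```

```text
[ 348  230   59   57 2447] 38.2 [216.6 221.9] [[0.5407, 0.1278], [0.5411, 0.1284], [0.5413, 0.1288]] 0.9661136 [0.541  0.1282 0.0574]
[ 458  249   87   91 6086] 95.1 [232.2 226.2] [[0.5313, 0.0957], [0.5316, 0.0961], [0.5318, 0.0963]] 0.9591302 [0.5313 0.0957 0.0636]
[ 583  298   57   60 2485] 38.8 [246.1 230.3] [[0.5225, 0.0671], [0.5227, 0.0672], [0.5228, 0.0673]] 0.9677446 [0.5227 0.0673 0.0541]
[ 683  314   84   86 5877] 91.8 [260.1 234.1] [[0.5141, 0.0385], [0.5143, 0.0384], [0.5144, 0.0384]] 0.95824695 [0.5141 0.0386 0.0629]
[ 820  362   59   61 2601] 40.6 [275.7 238.6] [[0.5044, 0.0065], [0.5045, 0.0062], [0.5045, 0.0059]] 0.9661924 [0.5045 0.0061 0.054 ]
[ 978  364   60  107 3666] 57.3 [295.4 241.7] [[0.4975, -0.0339], [0.4975, -0.0345], [0.4975, -0.0349]] 0.96984524 [ 0.4975 -0.035   0.0499]
[  103   391   115   113 10166] 158.8 [189.6 245.4] [[0.4935, 0.1835], [0.4935, 0.1844], [0.4935, 0.1851]] 0.0 [0.4946 0.0532 1.0251]
[ 940  541   50   58 1791] 28.0 [290.4 260.6] [[0.4592, -0.0225], [0.4589, -0.023], [0.4587, -0.0234]] 0.9648555 [ 0.4588 -0.0234  0.0504]
```

```bash
cat >> h.py <<'E'
yaw=np.arctan2(-(0.5411-0.5045),(0.1284-0.0062))
ex=np.array([np.cos(yaw),np.sin(yaw)]);ey=np.array([-np.sin(yaw),np.cos(yaw)])
mid=(np.array([.5411,.1284])+[.5045,.0062]+[.5227,.0672]+[.5313,.0957]+[.5141,.0386])/5
O=mid+0.112*ex
def w2b(P): P=np.array(P)[:2]-O; return np.array([P@ex,P@ey])
def b2w(x,y): return O+x*ex+y*ey
E
python3 - <<'E'
from h import *
import bench;print([a for a in dir(bench) if a[0]!='_'], getattr(bench,'tip_extent',None))
from bench import get_obs
from scipy.spatial.transform import Rotation as R
p,d,T,k=load('top0')
print(np.degrees(yaw),mid,O)
# deck front corners and tab
for z,(u,v) in [(.05,(47/5+170,198/5+190)),(.05,(680/5+170,378/5+190)),(.07,(293,252.3)),(.07,(292,252.5))]:
    P=onplane(u,v,z,T,k);print(P,w2b(P)*1e3)
for y in range(247,260): print(y,[round(w2b(pt(u,y,d,T,k))[0]*1e3) for u in range(287,300)],[round(pt(u,y,d,T,k)[2]*1e3) for u in range(287,300)])
o=get_obs();q=o['eef_rot'];Rm=R.from_quat([q[1],q[2],q[3],q[0]]).as_matrix();print(Rm.round(3))
E
```

```text
['MotionError', 'camera', 'get_calibration', 'get_obs', 'hand_in', 'tip_extent'] 0.014
-16.67343145025584 [0.52274 0.06722] [0.63003103 0.03508537]
[0.52647571 0.20627884 0.05      ] [-148.31961411  134.28403754]
[ 0.4480627  -0.05550463  0.05      ] [-148.32584288 -138.9908853 ]
[ 0.47615326 -0.02760166  0.07      ] [-129.42214981 -104.20144562]
[ 0.4757833  -0.02555882  0.07      ] [-130.36267713 -102.35063726]
247 [-122, -122, -121, -120, -120, -119, -119, -118, -118, -117, -117, -116, -115] [44, 49, 52, 52, 53, 48, 51, 51, 48, 52, 54, 49, 52]
248 [-124, -124, -123, -122, -122, -121, -121, -120, -120, -119, -119, -118, -117] [47, 49, 49, 52, 52, 49, 48, 51, 50, 53, 53, 52, 49]
249 [-126, -126, -125, -124, -124, -123, -123, -122, -122, -121, -120, -120, -119] [50, 50, 54, 53, 52, 53, 54, 51, 53, 50, 49, 49, 48]
250 [-128, -128, -127, -127, -126, -125, -125, -124, -124, -123, -122, -122, -121] [48, 69, 68, 71, 53, 53, 55, 55, 55, 56, 51, 51, 49]
251 [-130, -130, -129, -129, -128, -127, -127, -126, -126, -125, -124, -124, -123] [59, 70, 68, 67, 68, 68, 69, 56, 54, 51, 53, 53, 52]
252
[... 457 characters left out ...]
 -134, -133, -132, -132, -131] [50, 51, 51, 54, 54, 56, 51, 69, 71, 69, 71, 73, 51]
256 [-140, -139, -139, -138, -138, -137, -137, -136, -136, -135, -134, -134, -133] [53, 50, 52, 53, 56, 56, 56, 54, 51, 48, 69, 47, 54]
257 [-142, -141, -141, -140, -140, -139, -139, -138, -137, -137, -136, -136, -135] [53, 51, 49, 50, 49, 53, 55, 57, 52, 51, 48, 51, 48]
258 [-144, -143, -143, -142, -142, -141, -141, -140, -139, -139, -138, -138, -137] [51, 48, 50, 52, 47, 48, 50, 49, 49, 53, 46, 51, 50]
259 [-146, -145, -145, -144, -144, -143, -143, -142, -141, -141, -140, -140, -139] [52, 54, 49, 52, 52, 50, 51, 50, 51, 55, 52, 50, 50]
[[ 0.929  0.369 -0.   ]
 [ 0.369 -0.929  0.001]
 [ 0.    -0.001 -1.   ]]
```

```bash
python3 -m jog '[[[392,-404,0],[0,0,0.668],0],[[392,-404,0],[0,0,0.668],0],[[392,-404,0],[0,0,0.668],0],[[392,-404,0],[0,0,0.668],0],[[392,-404,0],[0,0,0.668],0],[[392,-404,0],[0,0,0.668],0],[[392,-404,0],[0,0,0.668],0],[[392,-404,0],[0,0,0.668],0],[[392,-404,0],[0,0,0.668],0],[[392,-404,0],[0,0,0.668],0],[[392,-404,0],[0,0,0.668],0],[[392,-404,0],[0,0,0.668],0],[[392,-404,0],[0,0,0.668],0],[[392,-404,0],[0,0,0.668],0],[[392,-404,40],[0,0,0.668],0],[[392,-404,80],[0,0,0.668],0],[[392,-404,94],[0,0,0.668],0],[[392,-404,94],[0,0,0.668],0]]'
cat > snap.py <<'E'
import sys
from bench import *
from h import *
t=sys.argv[1]
for n in sys.argv[2:]:
    c=get_calibration(n)
    p,d=camera(n);np.savez(f'pics/{n}{t}.npz',p=p,d=d,T=c['world_from_camera'],k=[c['fx'],c['fy'],c['cx'],c['cy']])
    cv2.imwrite(f'pics/{n}{t}.png',p[:,:,::-1])
o=get_obs();from scipy.spatial.transform import Rotation as R
q=o['eef_rot'];M=R.from_quat([q[1],q[2],q[3],q[0]]).as_matrix()
print(o['time_s'],o['eef_pos'].round(4),'bal',(w2b(o['eef_pos'])*1e3).round(1),o['wrist_force'].round(2),o['opening'],o['q'].round(2))
print('tool x,y in balance',[(M[:2,i]@ex).round(4).item() for i in (0,1,2)],[(M[:2,i]@ey).round(4).item() for i in (0,1,2)])
E
python3 snap.py 1 wrist scene top
```

```text
time_s: 1.65
eef_pos: [0.4241, -0.0124, 0.1472]
eef_rot: [-0.001, 0.99, -0.144, -0.004]
wrist_force: [-0.5, -0.3, -0.2]
opening: 0.0
1.8 [ 0.4282 -0.0142  0.1524] bal [-179.2 -105.1] [ 1.06  0.08 -0.2 ] -0.0008333397347797153 [-0.31 -0.04  2.05  0.    1.14  1.55]
tool x,y in balance [1.0, 0.0005, 0.001] [0.0005, -1.0, 0.0012]
```

View pics/wrist1.png

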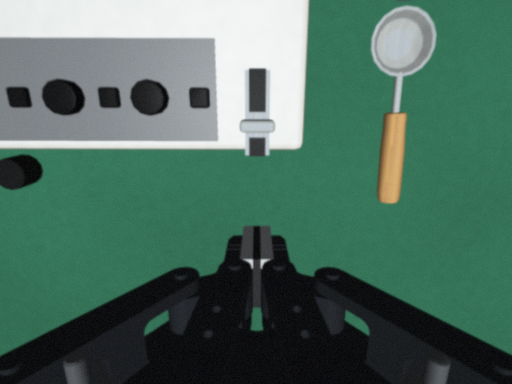

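View pics/scene1.png

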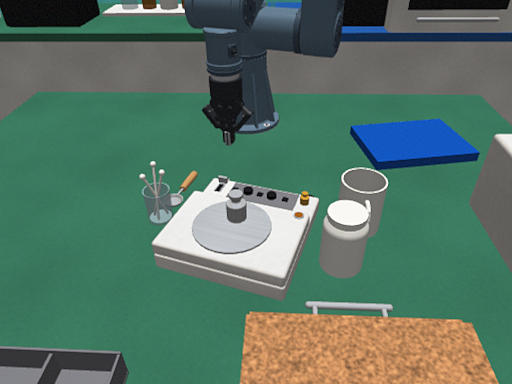

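View pics/top1.png

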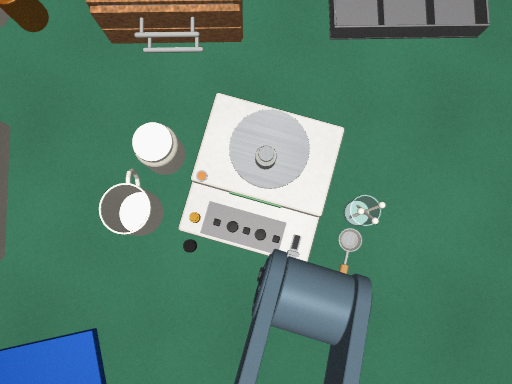

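The wrist picture shows the tab at (257,126) lined up with the shut fingertips at (257,228), and the round keys at (63,97) and (150,97). I'll check the measurements against this view.

Run:
```python
from h import *
p,d,T,k=load('wrist1')
for u in (245,250,257,264,270): print(u,[(v,pt(u,v,d,T,k).round(4)[2].item(),(w2b(pt(u,v,d,T,k))*1e3).round(1).tolist()) for v in (226,229,232,238,246,256)])
for n,u,v,z in [('kl',63,95,.062),('kr',150,95.5,.062),('sm',109,97,.055),('tab',257.5,124,.07),('tabback',257.5,120.5,.07),('tabfront',257.5,131,.065),('cornerR',302,148,.05)]:
    print(n,(w2b(onplane(u,v,z,T,k))*1e3).round(1))
p,d,T,k=load('scene1')
cv2.imwrite('pics/scz.png',cv2.resize(p[90:200,190:310],None,fx=5,fy=5,interpolation=cv2.INTER_CUBIC)[:,:,::-1])
for v in range(128,148): print(v,[pt(u,v,d,T,k)[2].round(3).item() if d[v,u]>0 else None for u in range(222,236,2)])
```

```text
245 [(226, 0.1379, [-171.1, -98.3]), (229, 0.1426, [-170.6, -98.5]), (232, 0.1461, [-170.6, -98.7]), (238, 0.1532, [-170.3, -98.9]), (246, 0.16, [-170.7, -99.2]), (256, 0.1685, [-170.8, -99.5])]
250 [(226, 0.139, [-170.6, -100.9]), (229, 0.1416, [-171.0, -100.9]), (232, 0.1463, [-170.5, -101.0]), (238, 0.1523, [-170.7, -101.2]), (246, 0.1606, [-170.4, -101.3]), (256, 0.169, [-170.5, -101.5])]
257 [(226, 0.1388, [-170.7, -104.3]), (229, 0.1423, [-170.7, -104.3]), (232, 0.1452, [-171.0, -104.3]), (238, 0.1525, [-170.6, -104.3]), (246, 0.1604, [-170.5, -104.3]), (256, 0.1688, [-170.6, -104.3])]
264 [(226, 0.1403, [-170.0, -107.7]), (229, 0.1423, [-170.8, -107.7]), (232, 0.146, [-170.6, -107.6]), (238, 0.1525, [-170.6, -107.5]), (246, 0.1606, [-170.4, -107.3]), (256, 0.1693, [-170.3, -107.1])]
270 [(226, 0.0021, [-230.2, -117.3]), (229, 0.1423, [-170.7, -110.6]), (232, 0.1467, [-170.3, -110.4]), (238, 0.1525, [-170.6, -110.2]), (246, 0.1597, [-170.9, -109.9]), (256, 0.1693, [-170.3, -109.5])]
kl [-107.9   28.1]
kr [-108.1  -31.2]
sm [-109.1    0.2]
tab [-126.4 -104.5]
tabback [-124.1 -10
[... 438 characters left out ...]
3, 0.162, 0.165, 0.165, 0.164, 0.166, 0.161]
136 [-0.001, 0.159, 0.163, 0.163, 0.163, 0.161, 0.158]
137 [0.0, 0.156, 0.159, 0.161, 0.159, 0.161, 0.154]
138 [-0.003, 0.154, 0.156, 0.158, 0.157, 0.157, 0.153]
139 [-0.004, 0.151, 0.154, 0.154, 0.155, 0.154, 0.148]
140 [-0.001, 0.148, 0.152, 0.152, 0.152, 0.15, 0.148]
141 [-0.001, 0.145, None, 0.148, 0.149, 0.148, 0.146]
142 [-0.003, 0.141, 0.146, 0.146, 0.147, 0.147, -0.002]
143 [0.0, -0.002, 0.143, 0.144, 0.143, 0.142, -0.0]
144 [-0.0, -0.0, 0.141, 0.14, 0.141, -0.002, -0.0]
145 [-0.004, -0.001, 0.137, 0.137, 0.138, -0.001, -0.0]
146 [-0.0, -0.001, -0.003, -0.001, -0.002, 0.0, -0.002]
147 [-0.001, 0.002, -0.002, -0.001, -0.004, -0.001, -0.002]
```

View pics/scz.png

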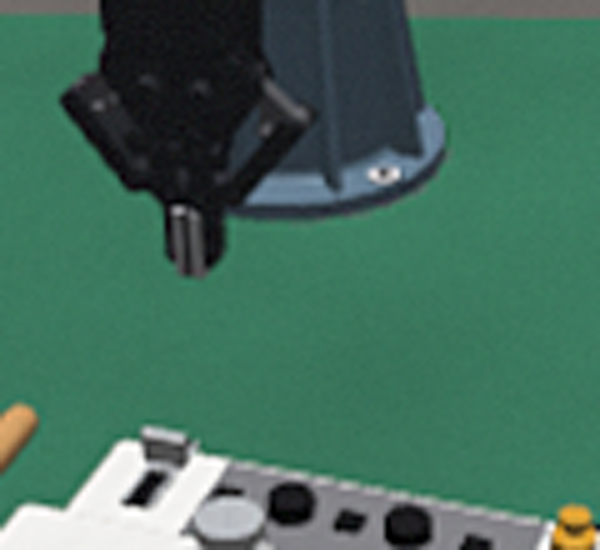

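```bash
python3 -m jog '[[[0,0,40],[0,0,0],0],[[0,0,70],[0,0,0],0],[[0,0,82],[0,0,0],0],[[0,0,82],[0,0,0],0],[[0,0,82],[0,0,0],0]]'; python3 snap.py 2 wrist scene
```

```text
time_s: 2.22
eef_pos: [0.4294, -0.0146, 0.0716]
eef_rot: [-0.0, 0.989, -0.145, 0.001]
wrist_force: [0.6, -0.6, 0.1]
opening: -0.001
2.3167 [ 0.4302 -0.0148  0.0725] bal [-177.1 -105.1] [ 0.75  0.49 -0.55] 0.0016372513375439287 [-0.31  0.11  2.09  0.    0.94  1.55]
tool x,y in balance [1.0, 0.0004, 0.0051] [0.0004, -1.0, 0.0011]
```

View pics/wrist2.png

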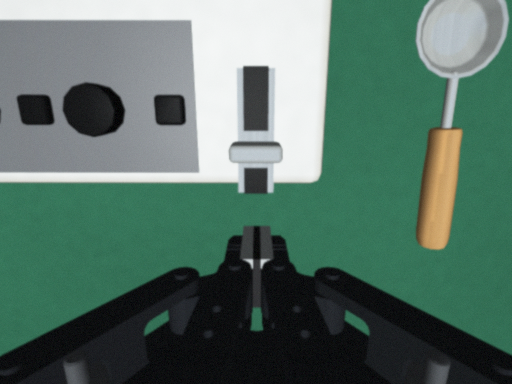

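Run:
```python
from h import *
p,d,T,k=load('wrist2')
for n,u,v,z in [('kr',92,106,.062),('sr',170,108,.055),('tab',256,150,.07),('tabback',256,143,.07),('tabfront',256,160,.07),('cornerR',320,182,.05),('frontedge',120,183,.05)]:
    print(n,(w2b(onplane(u,v,z,T,k))*1e3).round(1),(w2b(pt(u,v,d,T,k))*1e3).round(1),pt(u,v,d,T,k)[2].round(4))
```

```text
kr [-107.6  -30.9] [-107.6  -30.9] 0.062
sr [-108.6  -63.9] [-108.6  -63.9] 0.0551
tab [-126.1 -104.4] [-125.9 -104.4] 0.0715
tabback [-123.1 -104.4] [-124.  -104.4] 0.0624
tabfront [-130.6 -104.4] [-130.4 -104.4] 0.0712
cornerR [-145.8 -137.7] [-158.1 -148.1] 0.0022
frontedge [-146.4  -33.4] [-159.2  -10.6] 0.0015
```

```bash
python3 -m jog '[[[20,0,0],[0,0,0],0],[[34,0,0],[0,0,0],0],[[40,0,0],[0,0,0],0],[[46,0,0],[0,0,0],0],[[50,0,0],[0,0,0],0],[[50,0,0],[0,0,0],0],[[50,0,0],[0,0,0],0]]'; python3 snap.py 3 wrist scene
```

```text
time_s: 2.9
eef_pos: [0.4782, -0.0291, 0.073]
eef_rot: [-0.0, 0.989, -0.145, 0.003]
wrist_force: [-0.3, 0.9, -0.3]
opening: 0.001
3.0 [ 0.4778 -0.029   0.0727] bal [-127.4 -105.1] [-0.94  0.04  0.26] 0.002385465133133359 [-0.31  0.21  1.97  0.    0.96  1.55]
tool x,y in balance [1.0, 0.0004, 0.005] [0.0004, -1.0, 0.0011]
```

View pics/wrist3.png

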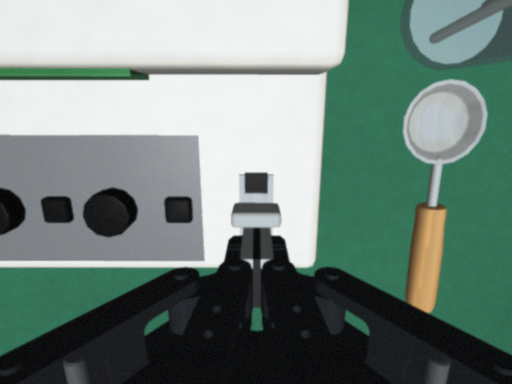

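The tab is being pushed: its top is at (257,213), in contact with the fingers, and the slot end is near row 174.

```bash
python3 -m jog '[[[3,0,0],[0,0,0],0],[[5,0,0],[0,0,0],0],[[7,0,0],[0,0,0],0],[[7,0,0],[0,0,0],0],[[7,0,0],[0,0,0],0]]'; python3 -m jog '[[[1,0,0],[0,0,0],0],[[2,0,0],[0,0,0],0],[[2,0,0],[0,0,0],0]]';python3 snap.py 4 wrist
python3 - <<'E'
from h import *
p,d,T,k=load('wrist4')
for u in (236,240,275,278): print(u,[(v,*(w2b(pt(u,v,d,T,k))*1e3).round(1).tolist(),(pt(u,v,d,T,k)[2]*1e3).round(1).item()) for v in range(200,232,3)])
E
```

```text
time_s: 3.42
eef_pos: [0.4827, -0.0304, 0.0723]
eef_rot: [-0.0, 0.989, -0.145, 0.0]
wrist_force: [-7.5, 2.6, 5.8]
opening: 0.003
time_s: 3.67
eef_pos: [0.4827, -0.0303, 0.0719]
eef_rot: [-0.001, 0.99, -0.144, -0.002]
wrist_force: [-8.7, 2.0, 7.8]
opening: -0.002
3.7167 [ 0.4827 -0.0303  0.0719] bal [-122.4 -104.9] [-7.93  2.29  7.52] 0.0009969816652517177 [-0.31  0.22  1.96  0.    0.97  1.55]
tool x,y in balance [1.0, 0.0012, -0.0047] [0.0012, -1.0, 0.0009]
236 [(200, -100.1, -93.5, 50.6), (203, -101.7, -93.5, 50.9), (206, -101.5, -93.9, 56.0), (209, -101.6, -94.1, 60.4), (212, -101.4, -94.5, 65.1), (215, -101.4, -94.7, 68.9), (218, -101.9, -94.9, 71.5), (221, -103.4, -94.9, 71.6), (224, -105.7, -94.7, 69.7), (227, -106.5, -94.8, 71.4), (230, -108.6, -94.7, 70.0)]
240 [(200, -99.2, -95.8, 53.2), (203, -101.4, -95.7, 51.6), (206, -101.1, -96.0, 57.2), (209, -100.9, -96.2, 62.1), (212, -101.8, -96.3, 64.0), (215, -101.5, -96.6, 68.8), (218, -102.2, -96.7, 70.9), (221, -103.9, -96.6, 70.3), (224, -105.1, -96.7, 71.1), (227, -106.9, -96.6, 70.4), (230, -108.1, -96.6, 71.2)]
275 [(200, -99.9, -114.1, 51.1), (203, -101.5, -114.1, 51.3), (206, -101.4, -113.8, 56.1), (209, -101.2, -113.5, 61.3), (212, -101.2, -113.3, 65.3), (215, -101.6, -113.1, 68.4), (218, -102.2, -113.0, 70.7), (221, -103.3, -112.9, 71.7), (224, -105.5, -113.1, 70.0), (227, -106.5, -113.0, 71.3), (230, -108.3, -113.1, 70.6)]
278 [(200, -99.6, -115.6, 51.8), (203, -101.5, -115.7, 51.4), (206, -101.8, -115.4, 55.0), (209, -101.9, -115.1, 59.4), (212, -102.0, -114.9, 63.2), (215, -101.7, -114.5, 68.3), (218, -102.3, -114.4, 70.6), (221, -103.8, -114.4, 70.5), (224, -104.8, -114.4, 71.7), (227, -106.8, -114.5, 70.5), (230, -108.6, -114.6, 69.9)]
```

View pics/wrist4.png

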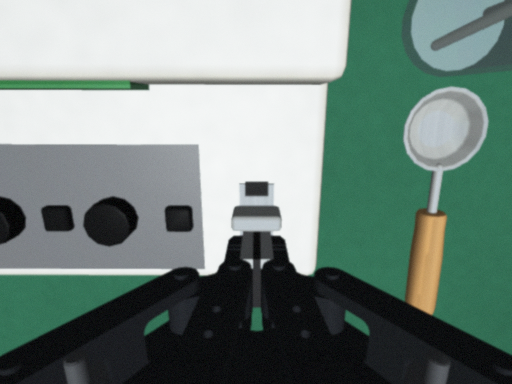

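Motion stopped at about 8 N. The tab measures about 1.3 mm short of full travel, which is within measurement error, so I'll press a bit harder to confirm it's the stop.

```bash
python3 -m jog '[[[2,0,-1],[0,0,0],0],[[4,0,-2],[0,0,0],0],[[5,0,-2],[0,0,0],0],[[5,0,-2],[0,0,0],0],[[5,0,-2],[0,0,0],0]]';python3 snap.py 5 wrist
python3 - <<'E'
from h import *
p,d,T,k=load('wrist5')
for u in (240,275): print(u,[(v,*(w2b(pt(u,v,d,T,k))*1e3).round(1).tolist(),(pt(u,v,d,T,k)[2]*1e3).round(1).item()) for v in range(203,232,3)])
E
```

```text
time_s: 4.13
eef_pos: [0.4829, -0.0303, 0.0721]
eef_rot: [-0.001, 0.99, -0.144, -0.008]
wrist_force: [-13.2, 2.7, 6.3]
opening: -0.004
4.1833 [ 0.4829 -0.0303  0.072 ] bal [-122.1 -104.9] [-13.3    2.08   5.85] -0.0031399821493790594 [-0.31  0.23  1.95  0.    0.98  1.55]
tool x,y in balance [0.9999, 0.0017, -0.0158] [0.0018, -1.0, 0.0005]
240 [(203, -100.9, -95.7, 53.1), (206, -101.5, -95.9, 55.9), (209, -101.2, -96.2, 61.1), (212, -101.2, -96.4, 65.2), (215, -101.6, -96.5, 68.1), (218, -102.4, -96.6, 69.9), (221, -103.8, -96.6, 70.2), (224, -105.2, -96.6, 70.3), (227, -106.6, -96.6, 70.6), (230, -108.9, -96.5, 69.0)]
275 [(203, -101.5, -114.1, 51.2), (206, -101.6, -113.8, 55.7), (209, -100.9, -113.4, 61.8), (212, -101.2, -113.2, 65.1), (215, -101.5, -113.1, 68.1), (218, -101.8, -112.9, 71.1), (221, -103.5, -113.0, 70.7), (224, -104.9, -113.0, 70.9), (227, -106.0, -113.0, 71.8), (230, -108.2, -113.1, 70.4)]
```

View pics/wrist5.png

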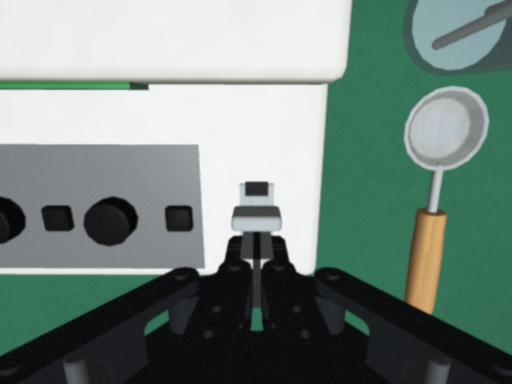

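A hard stop is confirmed: 13 N with no motion. Next I back off, rise, set the finger spacing and move over the keys.

```bash
python3 -m jog '[[[-12,0,-2],[0,0,0],0],[[-25,0,-2],[0,0,0],0],[[-25,0,-30],[0,0,0],0],[[-25,0,-60],[0,0,0],0],[[-25,0,-60],[0,0,0],0.53],[[-5,-40,-60],[0,-0.016,0],0.53],[[13,-80,-60],[0,-0.016,0],0.53],[[13,-104,-60],[0,-0.016,0],0.53],[[13,-104,-60],[0,-0.016,0],0.53],[[13,-104,-60],[0,-0.016,0],0.53],[[13,-104,-60],[0,-0.016,0],0.53],[[13,-104,-60],[0,-0.016,0],0.53]]';python3 snap.py 6 wrist scene top
```

```text
time_s: 5.18
eef_pos: [0.5256, 0.0646, 0.1316]
eef_rot: [-0.002, 0.989, -0.144, -0.016]
wrist_force: [-0.4, 0.1, -0.0]
opening: 0.532
5.3333 [0.5258 0.0645 0.1319] bal [-108.3   -1.8] [ 1.76  0.35 -1.13] 0.5250302408321152 [-0.11  0.23  1.79  0.01  1.15  1.75]
tool x,y in balance [0.9995, 0.0003, -0.0317] [0.0003, -1.0, 0.0005]
```

View pics/wrist6.png

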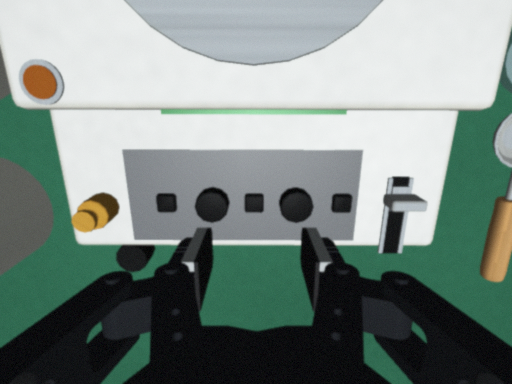

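View pics/scene6.png

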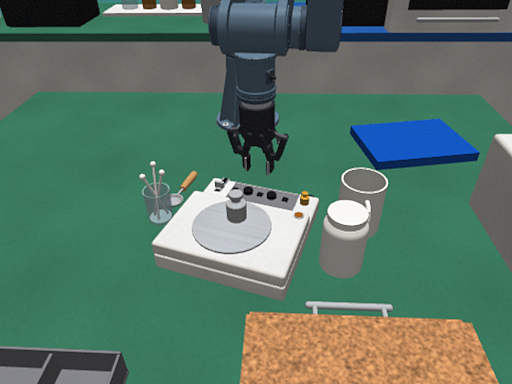

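Run:
```python
from h import *
p,d,T,k=load('wrist6')
for n,u,v,z in [('kl',211,203,.062),('kr',296,203,.062),('sm',254,202,.055),('tab',407,203,.07)]:
    print(n,(w2b(onplane(u,v,z,T,k))*1e3).round(1),(w2b(pt(u,v,d,T,k))*1e3).round(1),pt(u,v,d,T,k)[2].round(4))
for vv in (231,234,238,244): print(vv,[(u,*(w2b(pt(u,vv,d,T,k))*1e3).round(1).tolist(),(pt(u,vv,d,T,k)[2]*1e3).round(1).item()) for u in list(range(184,216,3))+list(range(298,334,3)) if pt(u,vv,d,T,k)[2]>.09])
cv2.imwrite('pics/wz.png',cv2.resize(p[180:310,150:370],None,fx=3.6,fy=3.6,interpolation=cv2.INTER_CUBIC)[:,:,::-1])
```

```text
kl [-106.5   30.7] [-106.3   30.6] 0.0624
kr [-106.3  -28.8] [-106.3  -28.8] 0.0621
sm [-108.2    0.6] [-107.9    0.6] 0.0559
tab [-103.2 -102.1] [-102.8 -101.5] 0.071
231 [(196, -95.9, 27.8, 128.4), (199, -95.3, 26.1, 129.6), (202, -95.7, 24.8, 128.9), (205, -95.7, 23.4, 128.7), (208, -95.7, 21.9, 128.9), (211, -98.5, 21.5, 122.9), (304, -95.6, -23.8, 128.9), (307, -95.3, -25.1, 129.4), (310, -95.6, -26.6, 128.8), (313, -95.4, -28.0, 129.1), (316, -95.6, -29.5, 128.7)]
234 [(196, -95.6, 27.0, 132.3), (199, -94.9, 25.3, 133.7), (202, -95.4, 24.1, 132.6), (205, -95.4, 22.8, 132.5), (208, -96.0, 21.6, 131.5), (211, -100.0, 21.5, 123.4), (304, -97.3, -23.9, 128.6), (307, -95.6, -24.7, 131.9), (310, -95.7, -26.1, 131.8), (313, -95.2, -27.4, 132.7), (316, -94.7, -28.5, 133.7), (319, -95.2, -30.1, 132.8)]
238 [(187, -99.5, 32.2, 128.7), (190, -98.9, 30.5, 129.7), (193, -96.1, 27.8, 135.3), (196, -95.0, 26.0, 137.3), (199, -95.9, 25.0, 135.7), (202, -95.4, 23.4, 136.6), (205, -95.6, 22.2, 136.2), (208, -97.4, 21.4, 132.6), (211, -101.9, 21.5, 123.8), (301, -103.0, -23.7, 121.5), (304, -98.9, -23.8, 129.6), (307, -95.3, -24.0, 136.6), (310, -94.7, -25.1, 137.8), (313, -95.1, -26.6, 136.9), (316, -95.1, -27.9, 136.9), (319, -94.6, -29.1, 137.9), (322, -99.6, -32.8, 128.1), (325, -99.6, -34.2, 128.2), (328, -98.8, -35.2, 129.8)]
244 [(184, -99.2, 32.2, 135.2), (187, -99.0, 30.7, 135.6), (190, -95.3, 27.6, 142.4), (193, -94.8, 26.1, 143.4), (196, -94.7, 24.8, 143.6), (199, -95.2, 23.7, 142.6), (202, -94.8, 22.2, 143.3), (205, -96.2, 21.4, 140.8), (208, -100.0, 21.4, 133.7), (211, -104.3, 21.4, 125.6), (301, -105.5, -23.6, 123.2), (304, -101.5, -23.8, 130.6), (307, -97.4, -23.8, 138.3), (310, -94.8, -24.2, 143.2), (313, -94.7, -25.4, 143.4), (316, -95.1, -26.9, 142.5), (319, -95.1, -28.2, 142.5), (322, -95.4, -29.6, 142.0), (325, -99.9, -33.0, 133.7), (328, -99.5, -34.2, 134.4), (331, -99.0, -35.4, 135.3)]
```

View pics/wz.png

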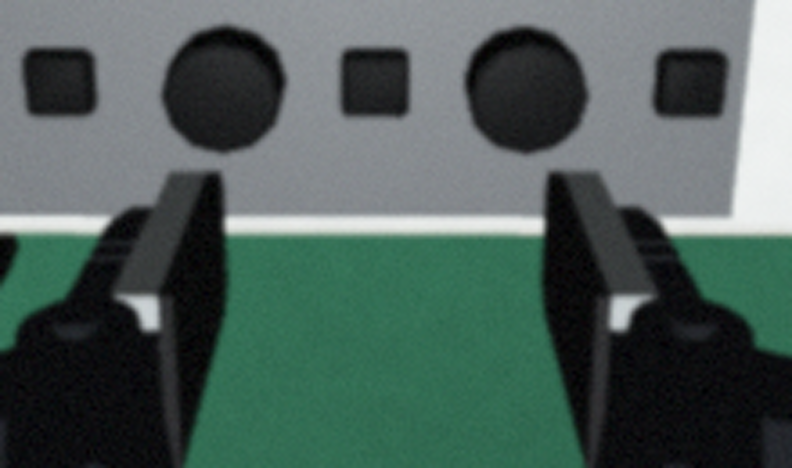

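```bash
python3 -m jog '[[[0,-2,10],[0,0.016,0],0.63],[[0,-2,25],[0,0.032,0],0.63],[[0,-2,42],[0,0.032,0],0.63],[[0,-2,42],[0,0.032,0],0.63],[[0,-2,42],[0,0.032,0],0.63],[[0,-2,42],[0,0.032,0],0.63]]';python3 snap.py 7 wrist scene top
python3 - <<'E'
from h import *
from bench import get_obs
from scipy.spatial.transform import Rotation as R
q=get_obs()['eef_rot'];print(R.from_quat([q[1],q[2],q[3],q[0]]).as_matrix()[2].round(4))
p,d,T,k=load('wrist7')
cv2.imwrite('pics/wz7.png',cv2.resize(p[150:320,120:400],None,fx=2.8,fy=2.8,interpolation=cv2.INTER_CUBIC)[:,:,::-1])
p,d,T,k=load('scene7')
cv2.imwrite('pics/sz7.png',cv2.resize(p[120:220,200:320],None,fx=6,fy=6,interpolation=cv2.INTER_CUBIC)[:,:,::-1])
E
```

```text
time_s: 5.83
eef_pos: [0.5256, 0.0664, 0.0908]
eef_rot: [-0.0, 0.989, -0.145, 0.001]
wrist_force: [-0.1, 0.3, -0.3]
opening: 0.632
5.9833 [0.526  0.0665 0.0911] bal [-108.7    0.3] [0.04 0.66 0.63] 0.6288292811912026 [-0.1   0.28  1.84  0.    1.03  1.76]
tool x,y in balance [1.0, 0.0001, 0.0024] [0.0001, -1.0, 0.0008]
[ 2.4e-03 -8.0e-04 -1.0e+00]
```

View pics/wz7.png

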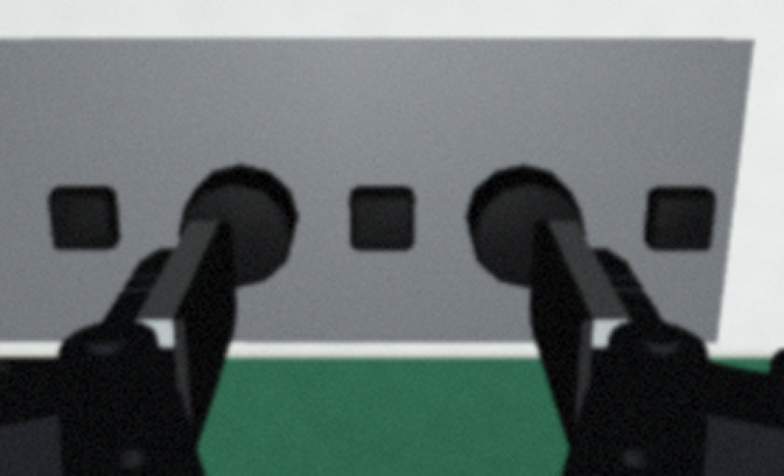

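View pics/sz7.png

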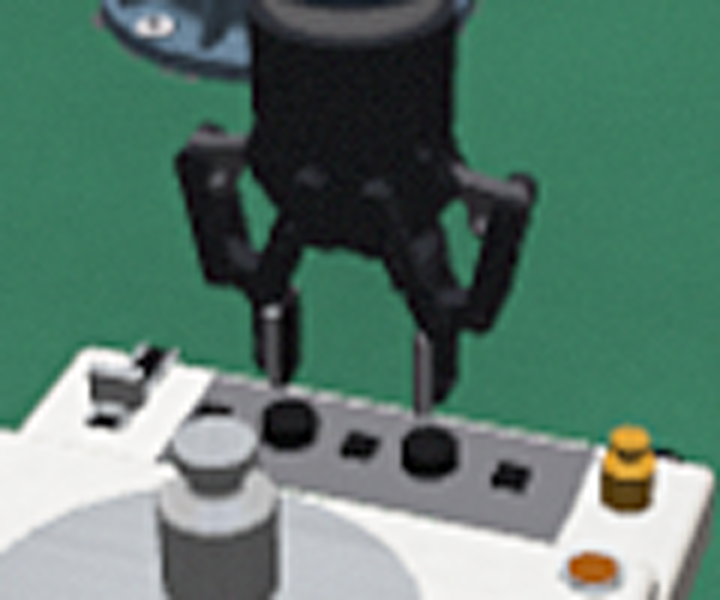

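The fingers are centred over the round keys in y. I'll nudge +2 mm in x and descend.

```bash
python3 -m jog '[[[2,0,8],[0,0,0],0.63],[[2,0,15],[0,0,0],0.63],[[2,0,18],[0,0,0],0.63],[[2,0,18],[0,0,0],0.63],[[2,0,18],[0,0,0],0.63]]';python3 snap.py 8 wrist scene
```

```text
time_s: 6.4
eef_pos: [0.5276, 0.066, 0.0727]
eef_rot: [-0.0, 0.989, -0.145, 0.001]
wrist_force: [-0.3, -0.0, -0.1]
opening: 0.63
6.5 [0.5278 0.066  0.073 ] bal [-106.8    0.3] [-0.14  0.61 -0.29] 0.6291213087376304 [-0.1   0.31  1.84  0.    0.99  1.76]
tool x,y in balance [1.0, 0.0002, 0.0019] [0.0002, -1.0, 0.0008]
```

View pics/wrist8.png

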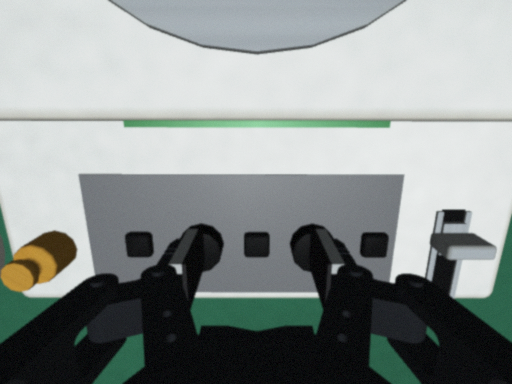

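The tips stand directly over both keys, still without contact. I'll press in small steps.

```bash
python3 -m jog '[[[0,0,2],[0,0,0],0.63],[[0,0,4],[0,0,0],0.63],[[0,0,6],[0,0,0],0.63],[[0,0,8],[0,0,0],0.63],[[0,0,9],[0,0,0],0.63],[[0,0,9],[0,0,0],0.63],[[0,0,9],[0,0,0],0.63]]';python3 snap.py 9 wrist scene
python3 - <<'E'
from h import *
p,d,T,k=load('scene9')
cv2.imwrite('pics/sz9.png',cv2.resize(p[120:220,200:320],None,fx=6,fy=6,interpolation=cv2.INTER_CUBIC)[:,:,::-1])
E
```

```text
time_s: 7.08
eef_pos: [0.5282, 0.066, 0.0661]
eef_rot: [-0.0, 0.989, -0.145, 0.001]
wrist_force: [-9.5, -0.5, 21.0]
opening: 0.627
7.1833 [0.5283 0.066  0.0661] bal [-106.4    0.4] [-7.83  0.64 21.96] 0.6290671629508245 [-0.1   0.32  1.84  0.    0.98  1.76]
tool x,y in balance [1.0, 0.0006, 0.0024] [0.0005, -1.0, 0.0006]
```

View pics/sz9.png

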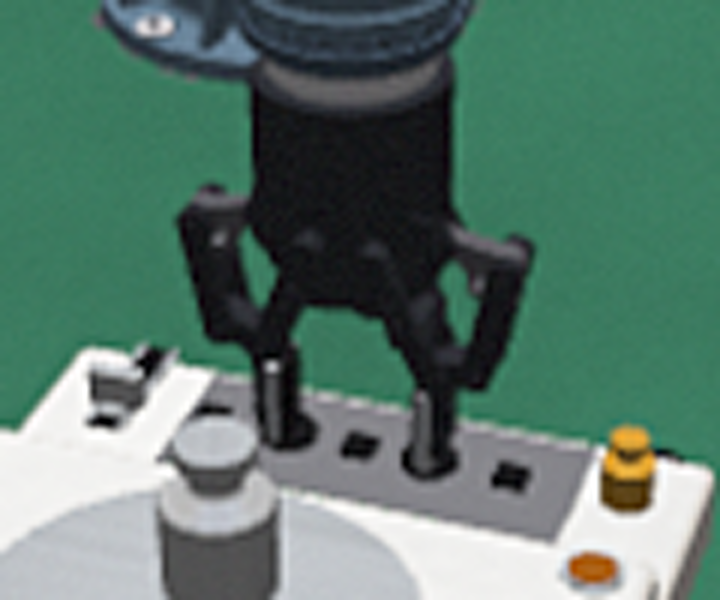

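View pics/wrist9.png

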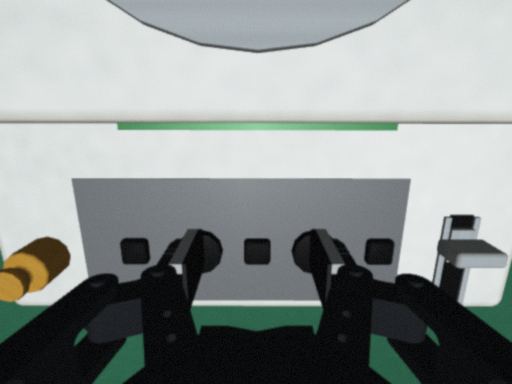

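Both keys look sunk at the fingertips. The vertical force is 22 N, well above the 8 N that bottoms both, and the tab is still at the back. I'll hold this pressure.

```bash
python3 -m jog '[[[0,0,2],[0,0,0],0.63],[[0,0,2],[0,0,0],0.63],[[0,0,2],[0,0,0],0.63],[[0,0,2],[0,0,0],0.63],[[0,0,2],[0,0,0],0.63],[[0,0,2],[0,0,0],0.63],[[0,0,2],[0,0,0],0.63],[[0,0,2],[0,0,0],0.63],[[0,0,2],[0,0,0],0.63],[[0,0,2],[0,0,0],0.63],[[0,0,2],[0,0,0],0.63],[[0,0,2],[0,0,0],0.63],[[0,0,2],[0,0,0],0.63],[[0,0,2],[0,0,0],0.63],[[0,0,2],[0,0,0],0.63],[[0,0,2],[0,0,0],0.63],[[0,0,2],[0,0,0],0.63],[[0,0,2],[0,0,0],0.63],[[0,0,2],[0,0,0],0.63],[[0,0,2],[0,0,0],0.63]]'
python3 -m jog '[[[0,0,2],[0,0,0],0.63],[[0,0,2],[0,0,0],0.63],[[0,0,2],[0,0,0],0.63],[[0,0,2],[0,0,0],0.63],[[0,0,2],[0,0,0],0.63],[[0,0,2],[0,0,0],0.63],[[0,0,2],[0,0,0],0.63],[[0,0,2],[0,0,0],0.63],[[0,0,2],[0,0,0],0.63],[[0,0,2],[0,0,0],0.63],[[0,0,2],[0,0,0],0.63],[[0,0,2],[0,0,0],0.63],[[0,0,2],[0,0,0],0.63],[[0,0,2],[0,0,0],0.63]]'
python3 snap.py 10 wrist scene
python3 - <<'E'
from bench import get_obs
print(get_obs()['torque'])
from h import *
p,d,T,k=load('scene10')
for y in (30,-30):
  for x in (-104,-101):
    P=b2w(x/1e3,y/1e3);u,v=px([*P,.058],T,k);print(y,x,u.round(1),v.round(1),[(pt(u+a,v+b,d,T,k)[2]*1e3).round(1).item() for b in (-1,0,1,2,3) for a in (-2,2)])
E
```

```text
time_s: 8.85
eef_pos: [0.5283, 0.066, 0.0661]
eef_rot: [0.0, 0.989, -0.145, 0.001]
wrist_force: [-9.8, -0.2, 21.9]
opening: 0.629
time_s: 10.02
eef_pos: [0.5283, 0.066, 0.0661]
eef_rot: [0.0, 0.99, -0.144, 0.001]
wrist_force: [-9.4, -0.5, 21.5]
opening: 0.626
10.1167 [0.5283 0.0661 0.0661] bal [-106.4    0.5] [-9.72 -0.19 21.85] 0.6332739847276077 [-0.1   0.32  1.84 -0.    0.98  1.76]
tool x,y in balance [1.0, 0.0012, 0.0018] [0.0012, -1.0, -0.0001]
[-0.00748238  1.65335168 -0.11248885]
30 -104 270.0 196.0 [48.1, 68.8, 51.6, 65.2, 53.3, 62.5, 51.6, 57.9, 47.5, 57.3]
30 -101 269.6 196.7 [52.2, 65.7, 53.9, 63.1, 52.1, 58.4, 48.1, 57.8, 48.0, 49.6]
-30 -104 246.5 191.3 [64.1, 63.3, 54.5, 60.7, 53.9, 56.1, 52.7, 55.2, 51.0, 53.9]
-30 -101 246.0 192.0 [62.8, 62.0, 53.2, 59.4, 52.5, 54.8, 51.4, 53.9, 49.6, 52.6]
```

The force stayed at 22 N for over 3 s. The moment about world x is close to zero, so both keys share the load at about 11 N each. Releasing straight up.

```bash
python3 -m jog '[[[0,0,-4],[0,0,0],0.63],[[0,0,-10],[0,0,0],0.63],[[0,0,-30],[0,0,0],0.63],[[0,0,-60],[0,0,0],0.63],[[-30,0,-90],[0,0,0],0.63],[[-60,0,-110],[0,0,0],0.63],[[-90,0,-110],[0,0,0],0.63],[[-90,0,-110],[0,0,0],0.63],[[-90,0,-110],[0,0,0],0.63],[[-90,0,-110],[0,0,0],0.63]]'; python3 snap.py 11 wrist scene top
python3 - <<'E'
from h import *
p,d,T,k=load('wrist11')
a,_,_,_=load('scene0');b,_,_,_=load('scene11')
cv2.imwrite('pics/cmp.png',np.hstack([cv2.resize(q[150:300,130:400],(400,222)) for q in (a,b)])[:,:,::-1])
E
```

```text
time_s: 10.95
eef_pos: [0.4424, 0.0918, 0.176]
eef_rot: [0.0, 0.99, -0.144, 0.001]
wrist_force: [0.4, -0.2, 0.3]
opening: 0.628
11.1 [0.4426 0.0915 0.1756] bal [-195.7    0.3] [-0.34 -0.68  0.28] 0.629646831707999 [-0.06 -0.02  1.97 -0.    1.19  1.8 ]
tool x,y in balance [1.0, 0.0006, 0.0015] [0.0006, -1.0, -0.0002]
```

View pics/wrist11.png

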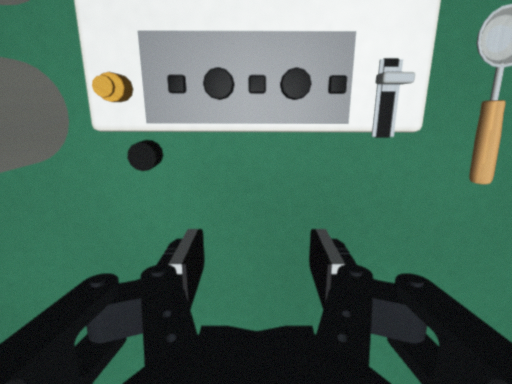

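View pics/cmp.png

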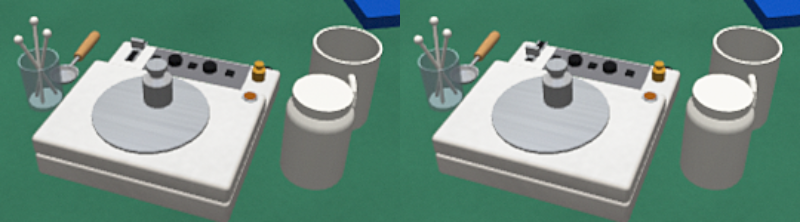

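Run:
```python
from h import *
from bench import *
p,d,T,k=load('wrist11')
for n,u,v in [('kl',219,82),('kr',296,82),('sm',257,83),('sl',177,83),('sr',338,83),('tab',390,77),('deck',257,60)]:
    P=pt(u,v,d,T,k);z=np.median([pt(u+a,v+b,d,T,k)[2] for a in(-2,-1,0,1,2) for b in (-2,-1,0,1,2)]);print(n,(w2b(P)*1e3).round(1),z.round(4))
print(get_obs()['wrist_force'],get_obs()['dq'].round(3)); hand_in()
```

```text
kl [-108.7   29.8] 0.0627
kr [-108.5  -29.1] 0.063
sm [-109.     0.8] 0.056
sl [-109.1   63.5] 0.056
sr [-108.8  -62.7] 0.0559
tab [-105.5  -97.1] 0.0708
deck [-91.5   0.8] 0.0515
[-0.33670797 -0.68094543  0.28349792] [-0.002  0.003  0.002  0.001  0.002  0.003]
the job is handed in; nothing more can be done
```

The calibration press is done and handed in at about 11 s of the 48 s. `hand_in()` gives no verdict, so success rests on the checks below.

- **Lock tab:** I pushed it back with the shut fingertips until it stopped. Pressing harder raised the push force from 8 to 13 N without moving it.
- **Round keys:** I set the fingers about 60 mm apart and pressed both keys at once. The vertical force stayed steady at 22 N for over 3 s, and the moment across the two keys was near zero, so both carried about the same load. Fully pressing both takes 8 N. I then released straight up and backed away.

**Last checks**
- **Keys:** the round key tops measured 63 mm high (62 expected) and the square keys 56 mm (55 expected), so all five are up.
- **Surroundings:** by eye, the before and after scene pictures match for everything they show. The later wrist view also shows the small weight, scoop and stopper standing in place. I did not measure any of these positions.
- **Robot:** it was still, with wrist force within noise.

**What disagreed**
- **Balance position:** the wrist and top cameras differed by 3–4 mm along the balance's x axis. I allowed for this with a 2 mm nudge over the keys, feeling for contact as I went.
- **Tab travel:** two mid-task camera estimates put the tab about 1.3 mm short of its full 30 mm travel, still within the 3 mm allowed. I took the hard stop as the better evidence.
- **Sideways force:** about 9 N pushed back on the fingers during the hold, probably friction on the keys. It was gone after release.

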